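# Pin, dress and cap a split ingot mould

## Task

Get the split ingot mould ready for pouring: push its near half fully shut, then drop every pin standing in the wooden rack fully home through a yoke and the lug trapped in it (one pin to a yoke, any yokes). With all pins in, take the graphite stick from its upright holder, rub its nose along the joint line on the mould's top in a slow stroke (about 2 cm/s, never faster than 6 cm/s on the mould) from the left-hand end mark to the right-hand one as the robot sees it, and stand the stick nose-down back in its holder. Finish with the pouring bush standing upright on the mould's top, centred on the black sprue hole in the middle of the joint line; leave the jar and the tin where they are.

Things in the scene. Friction and masses are not known exactly. Their poses are not given: they have to be found in the camera images.
- mould: Dark steel split mould, fixed; origin under its centre. x away from the robot, y left along the joint line. Base 190 x 300 x 10 mm (x -115 to 75). Block x +-60, y +-50 mm, flat top 60 mm high; joint line at x = 0 on top, thin cross lines as end marks 40 mm either side of the black sprue hole (flat 16 mm square). 56 mm high flanges (y 50 to 145 both ends) carry two yokes each.
- half (a joint): Opening of the near half in m: 0 = fully shut against the far half, grows up to 0.03 as it slides towards the robot along the mould's -x. Friction about 4 N, no spring; stays where it is left. Lug and yoke holes line up only when it is shut. It can be pushed shut at its near face.
- push (a point): Centre of the near upright face of the sliding half, 35 mm above the bench (face 100 mm wide in y, from z 11 to 60 mm); moves with the half. Axes as the mould.
- holder_mouth (a point): Centre of the mouth of the steel tube holder for the stick, 66 mm above the bench; inner diameter 22 mm, outer 30 mm, inner floor 54 mm below the mouth; foot plate 70 x 70 x 8 mm; fixed to the bench.
- stick_c (a point): Graphite stick with a plain wooden handle, 140 mm long, 60 g: this point is on its axis in the middle of the handle (round, 16 mm diameter, 65 to 140 mm from the nose), 102 mm above the nose. Its z axis points from nose to handle end. Grip it here: as it stands in the holder this point is 48 mm above the holder's mouth.
- stick_tip (a point): Nose of the stick: flat, 10 mm diameter, widening to 15 mm diameter 12 mm up. Axes as stick_c.
- bush_c (a point): Pouring bush, a fired-clay round block standing upright with a 22 mm bore (shown black on its top): 46 mm diameter, 40 mm tall, 250 g; this point is at its centre, 20 mm above its underside. z axis along the bore.
- jar_c (a point): Closed glass jar, 60 mm diameter, 85 mm tall, centre. To be left alone.
- tin_c (a point): Plain aluminium can, 66 mm diameter, 100 mm tall, centre. To be left alone.
- yoke1 (a point): Yoke 1 from the left, y = 119 mm on the mould: centre of its hole on the upper ear's top, 56 mm high, given for the shut mould (the two ears, 15 mm holes, ride with the near half and are off by its opening). Upper ear 46-56 mm high, lug 32-44 mm (17 mm hole, fixed to the far half), lower ear 20-30 mm. Axes as the mould.
- pin1_c (a point): Steel shackle pin (may be absent), 120 g; point: centre of its knob, 22 mm diameter x 40 mm. Collar 27 mm x 4 mm, underside 24 mm below this point; shank 12 mm diameter, 42 mm long, tapered foot. In the rack it stands collar on the rack's top, knob centre 80 mm above the bench. Fully home, knob centre is 24 mm above the yoke point. z from foot to knob.
- yoke2 (a point): Yoke 2 from the left, y = 76 mm on the mould: centre of its hole on the upper ear's top, 56 mm high, given for the shut mould (the two ears, 15 mm holes, ride with the near half and are off by its opening). Upper ear 46-56 mm high, lug 32-44 mm (17 mm hole, fixed to the far half), lower ear 20-30 mm. Axes as the mould.
- pin2_c (a point): Steel shackle pin (may be absent), 120 g; point: centre of its knob, 22 mm diameter x 40 mm. Collar 27 mm x 4 mm, underside 24 mm below this point; shank 12 mm diameter, 42 mm long, tapered foot. In the rack it stands collar on the rack's top, knob centre 80 mm above the bench. Fully home, knob centre is 24 mm above the yoke point. z from foot to knob.
- yoke3 (a point): Yoke 3 from the left, y = -76 mm on the mould: centre of its hole on the upper ear's top, 56 mm high, given for the shut mould (the two ears, 15 mm holes, ride with the near half and are off by its opening). Upper ear 46-56 mm high, lug 32-44 mm (17 mm hole, fixed to the far half), lower ear 20-30 mm. Axes as the mould.
- pin3_c (a point): Steel shackle pin (may be absent), 120 g; point: centre of its knob, 22 mm diameter x 40 mm. Collar 27 mm x 4 mm, underside 24 mm below this point; shank 12 mm diameter, 42 mm long, tapered foot. In the rack it stands collar on the rack's top, knob centre 80 mm above the bench. Fully home, knob centre is 24 mm above the yoke point. z from foot to knob.
- yoke4 (a point): Yoke 4 from the left, y = -119 mm on the mould: centre of its hole on the upper ear's top, 56 mm high, given for the shut mould (the two ears, 15 mm holes, ride with the near half and are off by its opening). Upper ear 46-56 mm high, lug 32-44 mm (17 mm hole, fixed to the far half), lower ear 20-30 mm. Axes as the mould.
- pin4_c (a point): Steel shackle pin (may be absent), 120 g; point: centre of its knob, 22 mm diameter x 40 mm. Collar 27 mm x 4 mm, underside 24 mm below this point; shank 12 mm diameter, 42 mm long, tapered foot. In the rack it stands collar on the rack's top, knob centre 80 mm above the bench. Fully home, knob centre is 24 mm above the yoke point. z from foot to knob.
- rack: Fixed wooden pin rack; origin under its centre; long side (190 mm, the row of holes) along its x axis, 44 mm wide, 56 mm high; 16 mm square holes at x = -67.5, -22.5, 22.5, 67.5 mm.
- seam1 (a point): Point on the joint line on the mould's top, 60 mm above the bench, at y = 40 mm in the mould's frame: the left-hand end of the stroke. Axes as the mould.
- seam2 (a point): Point on the joint line on the mould's top, 60 mm above the bench, at y = 20 mm in the mould's frame: a quarter of the way of the stroke. Axes as the mould.
- seam3 (a point): Point on the joint line on the mould's top, 60 mm above the bench, at y = 0 mm in the mould's frame: the middle of the stroke and the centre of the sprue hole. Axes as the mould.
- seam4 (a point): Point on the joint line on the mould's top, 60 mm above the bench, at y = -20 mm in the mould's frame: three quarters of the way of the stroke. Axes as the mould.
- seam5 (a point): Point on the joint line on the mould's top, 60 mm above the bench, at y = -40 mm in the mould's frame: the right-hand end of the stroke. Axes as the mould.
Mind the look-alikes: they are no part of the job. Leave any green look-alike of the part that bears pin1_c alone.

How it is judged:
On the way, in this order (a step that is already met when the one before it is completed fails the run):
1. the near half is pushed fully shut (within 2.5 mm) (value of joint half below 0.0025 m), for 0.2 s.
2. every pin is fully home in a yoke (value of joint half below 0.004 m and ((horizontal distance between pin1_c and yoke1 below 0.005 m and z of pin1_c in the frame of yoke1 between 0.018 and 0.027 m) or (horizontal distance between pin1_c and yoke2 below 0.005 m and z of pin1_c in the frame of yoke2 between 0.018 and 0.027 m) or (horizontal distance between pin1_c and yoke3 below 0.005 m and z of pin1_c in the frame of yoke3 between 0.018 and 0.027 m) or (horizontal distance between pin1_c and yoke4 below 0.005 m and z of pin1_c in the frame of yoke4 between 0.018 and 0.027 m)) and angle between each of pin1_c, pin2_c, pin3_c, pin4_c's own z axis and vertical below 0.15 rad and ((horizontal distance between pin2_c and yoke1 below 0.005 m and z of pin2_c in the frame of yoke1 between 0.018 and 0.027 m) or (horizontal distance between pin2_c and yoke2 below 0.005 m and z of pin2_c in the frame of yoke2 between 0.018 and 0.027 m) or (horizontal distance between pin2_c and yoke3 below 0.005 m and z of pin2_c in the frame of yoke3 between 0.018 and 0.027 m) or (horizontal distance between pin2_c and yoke4 below 0.005 m and z of pin2_c in the frame of yoke4 between 0.018 and 0.027 m)) and ((horizontal distance between pin3_c and yoke1 below 0.005 m and z of pin3_c in the frame of yoke1 between 0.018 and 0.027 m) or (horizontal distance between pin3_c and yoke2 below 0.005 m and z of pin3_c in the frame of yoke2 between 0.018 and 0.027 m) or (horizontal distance between pin3_c and yoke3 below 0.005 m and z of pin3_c in the frame of yoke3 between 0.018 and 0.027 m) or (horizontal distance between pin3_c and yoke4 below 0.005 m and z of pin3_c in the frame of yoke4 between 0.018 and 0.027 m)) and ((horizontal distance between pin4_c and yoke1 below 0.005 m and z of pin4_c in the frame of yoke1 between 0.018 and 0.027 m) or (horizontal distance between pin4_c and yoke2 below 0.005 m and z of pin4_c in the frame of yoke2 between 0.018 and 0.027 m) or (horizontal distance between pin4_c and yoke3 below 0.005 m and z of pin4_c in the frame of yoke3 between 0.018 and 0.027 m) or (horizontal distance between pin4_c and yoke4 below 0.005 m and z of pin4_c in the frame of yoke4 between 0.018 and 0.027 m))), for 0.2 s.
3. the stick's nose rubs on the joint line at the left-hand end (within 7 mm), moving at less than 60 mm/s (horizontal distance between stick_tip and seam1 below 0.007 m and contact force between stick and mould above 0.1 N and z of stick_tip in the frame of seam1 below 0.004 m and linear speed of stick below 0.06 m/s).
4. the stick's nose rubs on the joint line at a quarter of the way (within 7 mm), moving at less than 60 mm/s (horizontal distance between stick_tip and seam2 below 0.007 m and contact force between stick and mould above 0.1 N and z of stick_tip in the frame of seam2 below 0.004 m and linear speed of stick below 0.06 m/s).
5. the stick's nose rubs on the joint line at the middle (within 7 mm), moving at less than 60 mm/s (horizontal distance between stick_tip and seam3 below 0.007 m and contact force between stick and mould above 0.1 N and z of stick_tip in the frame of seam3 below 0.004 m and linear speed of stick below 0.06 m/s).
6. the stick's nose rubs on the joint line at three quarters of the way (within 7 mm), moving at less than 60 mm/s (horizontal distance between stick_tip and seam4 below 0.007 m and contact force between stick and mould above 0.1 N and z of stick_tip in the frame of seam4 below 0.004 m and linear speed of stick below 0.06 m/s).
7. the stick's nose rubs on the joint line at the right-hand end (within 7 mm), moving at less than 60 mm/s (horizontal distance between stick_tip and seam5 below 0.007 m and contact force between stick and mould above 0.1 N and z of stick_tip in the frame of seam5 below 0.004 m and linear speed of stick below 0.06 m/s).
At the end, for the whole second after the job is handed in: Mould shut (4 mm); every pin home in a yoke (5 mm sideways, collar down within 3 mm, tilt < 0.15 rad); stick nose-down in its holder (nose within 12 mm of its axis, 45 mm or more below the mouth); bush upright on the mould, within 7 mm of the sprue hole; all at rest (all of step 2 and horizontal distance between stick_tip and holder_mouth below 0.012 m and z of stick_tip in the frame of holder_mouth below -0.045 m and horizontal distance between bush_c and seam3 below 0.007 m and z of bush_c in the frame of seam3 between 0.016 and 0.024 m and angle between bush_c's own z axis and vertical below 0.1 rad and linear speed of each of bush, stick below 0.02 m/s); the robot touches nothing.
It fails at once if the stick is rubbed on the mould faster than 80 mm/s (contact force between stick and mould above 1 N and linear speed of stick above 0.08 m/s).
It fails at once if the jar or the tin is moved more than 30 mm (distance of any of jar_c, tin_c from where it was at the start of the episode above 0.03 m).
Of pin1, pin2, pin3, pin4 only 2 to 4 are there at a start; the rules pass over those that are not, and their reading is None.
At some moment in a run one of bush may be knocked a few centimetres aside while the robot is not near it.
It also fails if it takes over 208 s, if anything falls off the work surface, if the arm or the gripper's body presses on something with over 40 N, if the wrist force passes 120 N, or if a joint passes its speed limit or range.

## Robot

A 6-joint arm with a two-finger parallel gripper is mounted at the origin on the work surface. World frame = base frame: x ahead of the robot, y to its left, z up, the work surface at z = 0. Lengths are in m, angles in rad, forces in N, time in s.
With the tool pointing down it reaches from about 0.35 to 0.975 m from the base axis. Payload 7.1 kg.
Tool frame: the origin (TCP) lies at the very end of the fingers, on their centre line; the grasp point (between the pads) lies 19 mm behind it; z points along the fingers, y is the line along which they close (so a half turn about z gives the same grasp; the last joint's range is limited). The gripper opens to 88 mm and grips with 3 to 60 N. Pads are 20 mm wide; open, the fingers measure 115 mm over their backs; the gripper's body (75 mm by 178 mm) begins 61 mm behind the grasp point.
Start: joints at [-1.126, 0.423, 1.63, -0, 1.089, -0.019], TCP at [0.28, -0.559, 0.223] pointing down, gripper open.
Joint ranges: [-3, 3], [-0.9, 2.11], [0.09, 2.58], [-1.31, 4.45], [0.11, 2.69], [-2.54, 2.54]. Speed limits (rad/s): [2.39, 2.39, 3.01, 3.14, 3.14, 3.14].

## Interface

Orientations are given as a rotation vector (axis times angle).
In Python, from plant import manip, hand, solver, get_state, camera, workorder, recognise, regions_of, spot_point gives the robot as it stands. The module is installed in compiled form; this text tells all that it offers. Calls block until the motion is done:
- manip.goto(position, orientation): joint-space move of the TCP to a pose.
- manip.move_linear(position, v=0.15, ori=None, until_force=None): straight line of the TCP; ori=None keeps the orientation; v is the mean speed in m/s. With until_force (N) it stops when the force on the tool has changed by that much, and returns True; else False.
- manip.goto_joints(angles): joint-space move.
- hand.set_gripper(opening, effort=None): opening from 0.0 (shut) to 1.0 (fully open); effort is the grip in N (None keeps the last); returns when the fingers have stopped.
- manip.sleep(seconds).
- solver.inverse_kinematics(position, orientation): joint angles nearest the present ones, or None.
- get_state(): the state.
- camera(name): name is "scene" or "top" or "wrist"; returns a dict with "image" (420x560x3 uint8, red, green, blue), "mtx" (3x3 intrinsics, pixels), "camera_from_world" (4x4, takes a point from world to camera coordinates). Camera axes: x right, y down, z forward; pixel columns grow to the right and rows downward; lengths in m; the calibration is good to about 2 mm. A picture is of the moment at which its call begins. There is no depth.
A pose or a line that the arm cannot do raises manip.Unreachable and nothing moves.
- workorder.finish_job(): hands the job in; it is judged then, once.
Trained networks look in a picture, given as the dict that the camera call returned (one of the last four; its "shot" number tells which), for a name from the list of things; names that differ only in an ending like _2 or _b are one class to them, and where a whole thing is asked for, a point or a joint stands for the part that bears it (a point fixed in the world has none). Each returns a list of dicts, best first, with "confidence" (0 to 1); they miss things now and then, are a little off and sometimes report something else, mostly with a low value. They report only what shows in the picture. A call takes as long as a camera call. They do not tell look-alikes from the thing itself.
- recognise(picture, query): "at" ([x, y, z] in m, in the coordinates of the camera as it stood for that picture, good to about 4 mm: the middle of the surface that is visible of it).
- regions_of(picture, query): "region" (420x560 bool, what is visible of it).
- spot_point(picture, query): "at" ([x, y, z] in m, in the coordinates of the camera as it stood for that picture, good to about 4 mm: a listed point, or the origin of a listed thing).
The state is a dict: "t": time; "joint_positions": joint angles; "qd": joint speeds; "joint_torque": joint torques, N m; "position": TCP position; "orientation": TCP orientation; "wrist_force": force on the tool from outside, world axes, zero at the start; "wrist_torque": the same for the moment, N m; "gripper_width": opening from 0.0 (shut) to 1.0 (fully open); "grip_force": force on a finger pad.
Only numpy, scipy, OpenCV 4.12 (cv2) and the standard library are available. Lean on these libraries where they do the work, as an engineer would, in place of code of your own. Each camera call takes 0.05 s, during which the arm holds its last target. There are 200 camera calls.

## Working session

There is one attempt and no reset: what is moved stays moved. The work goes in short steps, each a Python script; the robot and the scene stay as the last script left them, time stands still between calls to the robot, and variables do not carry over. Pictures are saved under pics/ and viewed, at most 14 in all, crops included, and the job is handed in when it is done.

```bash
mkdir -p pics; cat > h.py <<'E'
import numpy as np, cv2
from scipy.spatial.transform import Rotation as R
from plant import manip, hand, solver, get_state, camera, workorder, recognise, regions_of, spot_point
def save(p,n): cv2.imwrite('pics/'+n+'.png',p['image'][:,:,::-1])
def world(p,a): return (np.linalg.inv(p['camera_from_world'])@np.r_[a,1])[:3]
def pix(p,w):
    c=p['camera_from_world']@np.r_[w,1]; u=p['mtx']@c[:3]; return u[:2]/u[2]
def ray(p,uv,z):
    T=np.linalg.inv(p['camera_from_world']); d=T[:3,:3]@np.linalg.solve(p['mtx'],[uv[0],uv[1],1]); o=T[:3,3]
    return o+d*(z-o[2])/d[2]
def spots(p,q,f=spot_point):
    return [(round(r['confidence'],2),world(p,r['at']).round(4).tolist(),pix(p,world(p,r['at'])).round().astype(int).tolist()) for r in f(p,q)]
def down(yaw): # tool z down, tool y (closing line) at angle yaw in world
    y=np.array([np.cos(yaw),np.sin(yaw),0]); z=np.array([0,0,-1.]); x=np.cross(y,z)
    return R.from_matrix(np.c_[x,y,z]).as_rotvec()
E
python3 - <<'E'
from h import *
a=camera('scene');b=camera('top')
save(a,'scene');save(b,'top')
for p,n in((a,'S'),(b,'T')):
    for q in ['mould','rack','push','seam1','seam3','seam5','yoke1','yoke4','holder_mouth','stick_c','bush_c','jar_c','tin_c','pin1_c']:
        print(n,q,spots(p,q))
s=get_state();print(s['t'],s['position'],s['orientation'])
E
```

```text
S mould [(0.75, [0.5865, -0.0328, 0.0015], [257, 241])]
S rack [(0.98, [0.4661, 0.3052, -0.0011], [401, 257]), (0.66, [0.5853, -0.0526, 0.0576], [250, 221]), (0.29, [0.4463, -0.3038, 0.0675], [198, 164])]
S push [(0.8, [0.5091, -0.0201, 0.0329], [276, 216])]
S seam1 [(0.8, [0.5891, 0.0055, 0.0583], [270, 229]), (0.74, [0.592, -0.0101, 0.0585], [264, 228]), (0.66, [0.5831, -0.0691, 0.0604], [245, 218]), (0.64, [0.5893, -0.0523, 0.0611], [249, 221]), (0.63, [0.5894, -0.031, 0.0587], [257, 224]), (0.49, [0.4933, 0.3039, 0.0804], [403, 238])]
S seam3 [(0.8, [0.5891, 0.0055, 0.0583], [270, 229]), (0.74, [0.592, -0.0101, 0.0585], [264, 228]), (0.66, [0.5831, -0.0691, 0.0604], [245, 218]), (0.64, [0.5893, -0.0523, 0.0611], [249, 221]), (0.63, [0.5894, -0.031, 0.0587], [257, 224]), (0.49, [0.4933, 0.3039, 0.0804], [403, 238])]
S seam5 [(0.8, [0.5891, 0.0055, 0.0583], [270, 229]), (0.74, [0.592, -0.0101, 0.0585], [264, 228]), (0.66, [0.5831, -0.0691, 0.0604], [245, 218]), (0.64, [0.5893, -0.0523, 0.0611], [249, 221]), (0.63, [0.5894, -0.031, 0.0587], [257, 224]), (0.49, [0.4933, 0.3039, 0.080
[... 2214 characters left out ...]
 -0.02, 0.033], [291, 217])]
T holder_mouth [(0.76, [0.4511, -0.3023, 0.0655], [402, 238])]
T stick_c [(0.61, [0.4502, -0.3043, 0.1096], [407, 238]), (0.55, [0.5872, -0.0669, 0.0565], [309, 188])]
T bush_c [(0.62, [0.5698, -0.2937, 0.0229], [393, 195]), (0.43, [0.5833, -0.0291, -0.0016], [294, 192])]
T jar_c [(0.58, [0.6731, -0.3621, 0.0349], [418, 156]), (0.48, [0.5856, -0.0674, 0.0544], [309, 188])]
T tin_c [(0.96, [0.6812, 0.3654, 0.0527], [145, 155])]
T pin1_c [(0.56, [0.4957, 0.3072, 0.0789], [163, 223]), (0.54, [0.4504, 0.3836, 0.0673], [134, 242]), (0.48, [0.5811, -0.0701, 0.0561], [310, 190])]
1.5 [ 0.27958367 -0.55894234  0.22267173] [-3.05746678e+00 -7.21975602e-01  9.37073327e-06]
```

View pics/scene.png

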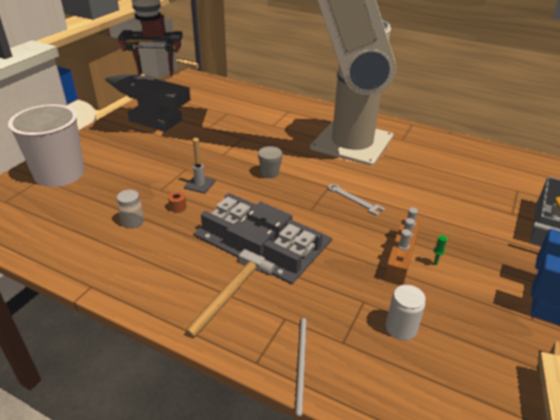

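View pics/top.png

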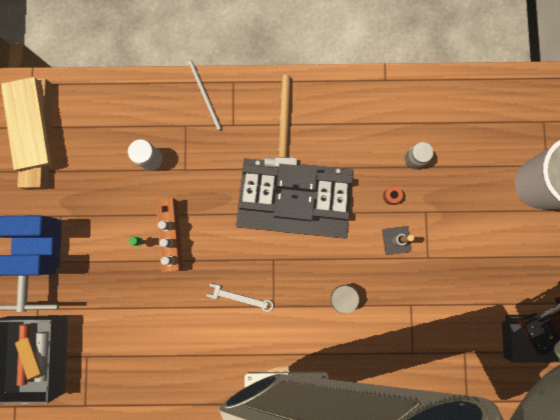

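The top view shows the mould at about (295,191), the bush at (393,195), and the holder with the stick at (398,240). Three grey pins stand in the rack at (163,225), (165,243) and (167,261). A green look-alike stands on the bench at (134,241), outside the rack. The jar is at (420,155) and the tin at (145,155). Next I'll look closely with the wrist camera.

```bash
python3 - <<'E'
from h import *
ps=[]
manip.goto([.40,.30,.30],down(np.pi/2)); a=camera('wrist'); save(a,'w_rack')
for q in ['rack','pin1_c']: print(q,spots(a,q))
print('cam',np.linalg.inv(a['camera_from_world'])[:3,3])
manip.goto([.50,-.03,.32],down(np.pi/2)); b=camera('wrist'); save(b,'w_mould')
for q in ['mould','push','seam3','yoke1','half']: print(q,spots(b,q))
print('cam',np.linalg.inv(b['camera_from_world'])[:3,3],get_state()['t'])
cv2.imwrite('pics/w1.png',np.hstack([cv2.resize(x['image'],(400,300))[:,:,::-1] for x in (a,b)]))
cv2.imwrite('pics/w_mould2.png',cv2.resize(b['image'],(800,600))[:,:,::-1])
E
```

```text
rack [(0.72, [0.466, 0.3068, -0.0009], [283, 209]), (0.65, [0.5907, -0.0306, 0.0616], [57, 302])]
pin1_c [(0.86, [0.491, 0.3072, 0.0823], [285, 246]), (0.67, [0.4532, 0.3864, 0.067], [344, 216])]
cam [0.31735876 0.29901932 0.46212085]
mould []
push [(0.95, [0.5109, -0.0246, 0.0337], [282, 177]), (0.7, [0.6744, -0.361, 0.0414], [70, 279])]
seam3 [(0.91, [0.5884, -0.0127, 0.0643], [290, 234]), (0.9, [0.5878, -0.0538, 0.0541], [262, 231]), (0.85, [0.5851, -0.0725, 0.058], [249, 230]), (0.76, [0.5876, -0.0312, 0.0603], [277, 233]), (0.65, [0.5919, 0.0091, 0.062], [305, 236])]
yoke1 [(0.8, [0.5768, -0.1046, 0.0505], [227, 223]), (0.75, [0.6014, 0.0882, 0.0614], [359, 242]), (0.73, [0.5703, -0.1501, 0.0568], [195, 220]), (0.72, [0.5956, 0.0465, 0.0565], [330, 237])]Traceback (most recent call last):
  File "<stdin>", line 7, in <module>
  File "h.py", line 12, in spots
    return [(round(r['confidence'],2),world(p,r['at']).round(4).tolist(),pix(p,world(p,r['at'])).round().astype(int).tolist()) for r in f(p,q)]
                                                                                                                                        ~^^^^^
ValueError: it knows: bush, holder_mouth, jar, mould, pin1, pin2, pin3, pin4, push, rack, seam, stick, stick_tip, tin, yoke
```

View pics/w_rack.png

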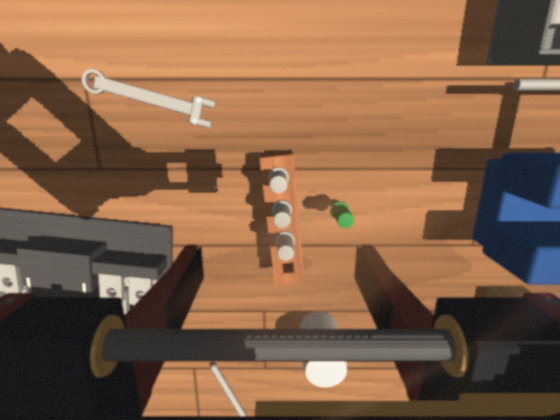

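View pics/w_mould.png

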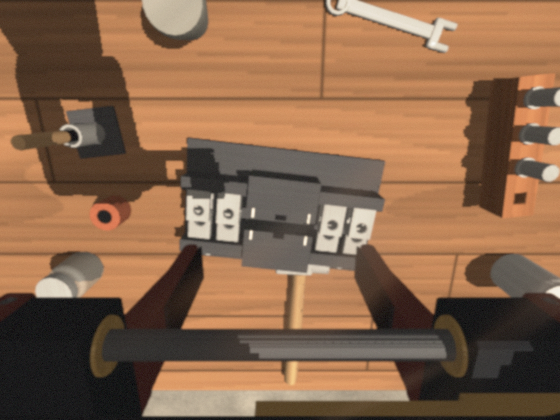

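```bash
cat >> h.py <<'E'
O=np.array([.5876,-.031]); PSI=-.128
def mw(x,y,z):
    c,s=np.cos(PSI),np.sin(PSI); return [O[0]+c*x-s*y,O[1]+s*x+c*y,z]
MY=down(np.pi/2+PSI); MX=down(PSI)
E
python3 - <<'E'
from h import *
hand.set_gripper(0.0,20)
manip.goto(mw(-.125,0,.10),MY)
manip.move_linear(mw(-.125,0,.035),v=.1)
f0=get_state()['wrist_force']
r=manip.move_linear(mw(-.055,0,.035),v=.025,until_force=18)
s=get_state(); print(r,s['position'],s['wrist_force']-f0,s['t'])
print('mould x of tcp',(s['position'][:2]-O)@[np.cos(PSI),np.sin(PSI)])
manip.move_linear(mw(-.10,0,.035),v=.1)
manip.move_linear(mw(-.10,0,.24),v=.2)
for k,(x,y) in enumerate([(-.02,0.0),(-.02,.06)]):
    manip.goto(mw(x,y,.22),MY); p=camera('wrist'); save(p,'m%d'%k)
    for q in ['push','seam3','yoke1','mould']: print(q,spots(p,q))
print(get_state()['t'])
E
```

```text
True [ 0.51607071 -0.02175477  0.03430434] [ 0.90718223  0.81203564 -0.11371564] 11.2583
mould x of tcp -0.0721242775595574
push []
seam3 [(0.95, [0.5856, -0.0486, 0.057], [263, 210]), (0.76, [0.5832, -0.0725, 0.0598], [240, 211]), (0.63, [0.5885, -0.032, 0.0606], [278, 212]), (0.58, [0.5869, -0.0143, 0.0636], [294, 209]), (0.55, [0.5899, 0.0068, 0.059], [314, 208])]
yoke1 [(0.88, [0.5729, -0.1525, 0.0551], [167, 210]), (0.85, [0.5959, 0.0463, 0.0573], [351, 208]), (0.78, [0.6012, 0.0854, 0.0605], [388, 210]), (0.59, [0.5762, -0.1052, 0.0532], [211, 207]), (0.16, [0.6759, -0.3599, 0.041], [29, 304])]
mould [(0.91, [0.5858, -0.0285, -0.0005], [281, 194]), (0.24, [0.5881, -0.0302, 0.0614], [280, 211])]
push [(0.57, [0.529, -0.0243, 0.0376], [223, 152])]
seam3 [(0.97, [0.5897, 0.0074, 0.0597], [258, 207]), (0.75, [0.5887, -0.0134, 0.0637], [238, 209]), (0.69, [0.5823, -0.0694, 0.0577], [187, 208]), (0.67, [0.5879, -0.051, 0.0533], [206, 210]), (0.6, [0.5904, -0.0309, 0.0618], [223, 212])]
yoke1 [(0.9, [0.5816, -0.1069, 0.0512], [156, 210]), (0.88, [0.6016, 0.0884, 0.0592], [333, 208]), (0.8, [0.5721, -0.15, 0.0539], [115, 207]), (0.64, [0.5938, 0.0454, 0.0565], [293, 205])]
mould [(0.69, [0.5889, -0.0254, 0.0018], [235, 195])]
14.1167
```

View pics/m0.png

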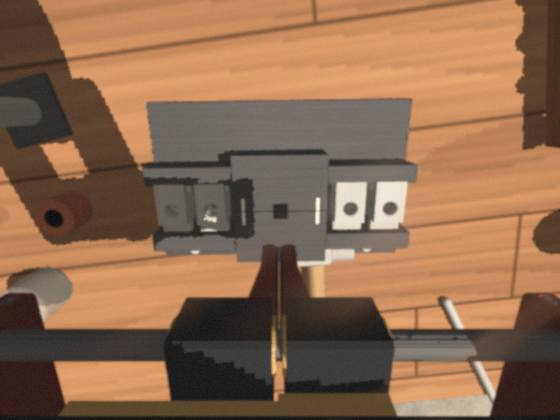

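The mould is lined up in the picture. The sprue hole is at (281,211), the end marks at (243,211) and (318,210), and the right-hand yoke holes at (350,208) and (390,208). I'll measure these in pixels.

```bash
cat > pm.py <<'E'
from h import *
# re-use pose: picture retaken
p=camera('wrist'); save(p,'m2'); g=cv2.cvtColor(p['image'],cv2.COLOR_RGB2GRAY).astype(float)
print('TCP',get_state()['position'])
for n,xyz in dict(seam3=(0,0,.06),s1=(0,.04,.06),s5=(0,-.04,.06),y1=(0,.119,.056),y2=(0,.076,.056),y3=(0,-.076,.056),y4=(0,-.119,.056),bNL=(-.06,.05,.06),bNR=(-.06,-.05,.06),bFL=(.06,.05,.06),bFR=(.06,-.05,.06),baseNL=(-.115,.15,.01),baseNR=(-.115,-.15,.01)).items():
    w=mw(*xyz); u=pix(p,w); out=[n,u.round(1).tolist()]
    i,j=u.round().astype(int); r=9
    if n[0] in 'sy' and 10<i<550 and 10<j<410:
        w_=g[j-r:j+r+1,i-r:i+r+1]; yy,xx=np.mgrid[j-r:j+r+1,i-r:i+r+1]
        m=np.clip(w_-np.percentile(w_,75),0,None) if n in('s1','s5') else np.clip(np.percentile(w_,25)-w_,0,None)
        c=[(m*xx).sum()/m.sum(),(m*yy).sum()/m.sum()]; q=ray(p,c,xyz[2]); d=q[:2]-O
        e=R.from_rotvec([0,0,-PSI]).apply([*d,0])
        out+= ['c',np.round(c,1).tolist(),'mould mm',(e[:2]*1000).round(1).tolist()]
    print(out)
cv2.imwrite('pics/m2c.png',cv2.resize(p['image'][80:290,100:380],(800,600),interpolation=cv2.INTER_CUBIC)[:,:,::-1])
E
python3 - <<'E'
from h import *
manip.goto(mw(-.03,0,.20),MY)
exec(open('pm.py').read())
E
```

```text
TCP [ 0.55794681 -0.02788792  0.20012793]
['seam3', [280.5, 224.7], 'c', [279.2, 222.2], 'mould mm', [-2.7, -1.3]]
['s1', [319.3, 224.6], 'c', [320.4, 225.3], 'mould mm', [0.8, 41.2]]
['s5', [241.7, 224.8], 'c', [242.7, 225.0], 'mould mm', [0.2, -39.0]]
['y1', [394.6, 223.1], 'c', [396.1, 220.7], 'mould mm', [-2.6, 120.3]]
['y2', [353.3, 223.2], 'c', [355.0, 222.0], 'mould mm', [-1.3, 77.7]]
['y3', [207.6, 223.6], 'c', [207.2, 224.4], 'mould mm', [0.9, -76.5]]
['y4', [166.4, 223.7], 'c', [166.6, 223.8], 'mould mm', [0.2, -118.8]]
['bNL', [331.9, 166.8]]
['bNR', [229.1, 167.0]]
['bFL', [326.5, 276.3]]
['bFR', [234.6, 276.5]]
['baseNL', [420.0, 107.4]]
['baseNR', [140.2, 108.1]]
```

View pics/m2c.png

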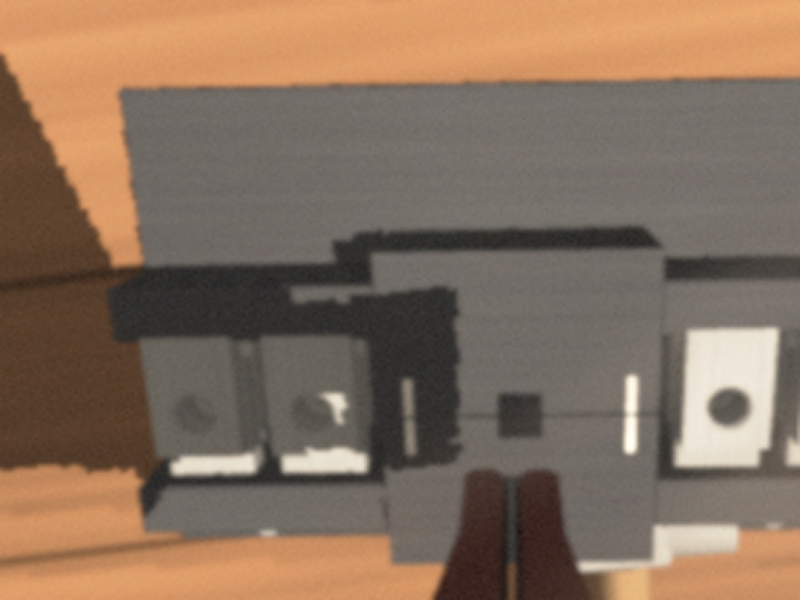

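The near block edge lands where a shut mould should be, to within 1 mm. The corrections are yaw of about -0.117 and an origin shift of +1.2 mm along y. Next I'll measure the pins from close by.

```bash
sed -i 's/^O=.*/O=np.array([.5872,-.0297]); PSI=-.117/' h.py; python3 - <<'E'
from h import *
hand.set_gripper(1.0)
manip.goto([.425,.303,.22],down(np.pi/2+.11)); p=camera('wrist'); save(p,'r1')
for q in ['pin1_c','rack']: print(q,spots(p,q))
for r in regions_of(p,'pin1'): 
    m=r['region']; ys,xs=np.nonzero(m); print(round(r['confidence'],2),m.sum(),xs.min(),xs.max(),ys.min(),ys.max())
for x in (-.0675,-.0225,.0225,.0675):
    w=np.array([.4665+np.cos(.11)*x,.3053+np.sin(.11)*x]); print(x,w.round(4),pix(p,[*w,.1]).round(1),pix(p,[*w,.056]).round(1))
cv2.imwrite('pics/r1c.png',cv2.resize(p['image'][90:300,150:430],(800,600),interpolation=cv2.INTER_CUBIC)[:,:,::-1])
print(get_state()['t'])
E
```

```text
pin1_c [(0.9, [0.4926, 0.3095, 0.0824], [279, 258]), (0.87, [0.4557, 0.3832, 0.0695], [351, 228])]
rack [(0.56, [0.4679, 0.3085, -0.0032], [280, 211]), (0.47, [0.4046, 0.3006, 0.0796], [280, 175])]Traceback (most recent call last):
  File "<stdin>", line 5, in <module>
ValueError: it knows: bush, half, holder_mouth, jar, mould, pin1, pin2, pin3, pin4, push, rack, seam, stick, stick_tip, tin, yoke
```

```bash
python3 - <<'E'
from h import *
p=camera('wrist'); save(p,'r1')
for q in ['pin1_c','pin2_c','pin3_c','pin4_c']: 
    print(q,spots(p,q))
for x in (-.0675,-.0225,.0225,.0675):
    w=np.array([.4665+np.cos(.11)*x,.3053+np.sin(.11)*x]); print(x,w.round(4),pix(p,[*w,.1]).round(1),pix(p,[*w,.056]).round(1))
cv2.imwrite('pics/r1c.png',cv2.resize(p['image'][90:300,150:430],(800,600),interpolation=cv2.INTER_CUBIC)[:,:,::-1])
print(get_state()['t'])
E
```

```text
pin1_c [(0.78, [0.4936, 0.3077, 0.0799], [277, 258]), (0.56, [0.4546, 0.3849, 0.0693], [353, 227])]
pin2_c [(0.55, [0.4921, 0.3061, 0.0804], [276, 256]), (0.2, [0.6821, 0.3757, 0.0509], [313, 379])]
pin3_c [(0.94, [0.4062, 0.3026, 0.0782], [282, 177])]
pin4_c [(0.67, [0.4468, 0.2987, 0.0773], [274, 215])]
-0.0675 [0.3994 0.2979] [277.7 174. ] [277.8 165.7]
-0.0225 [0.4441 0.3028] [277.8 220.3] [277.8 206.6]
0.0225 [0.4889 0.3078] [277.9 262.5] [277.9 244.4]
0.0675 [0.5336 0.3127] [277.9 301.3] [278.  279.4]
17.65
```

View pics/r1c.png

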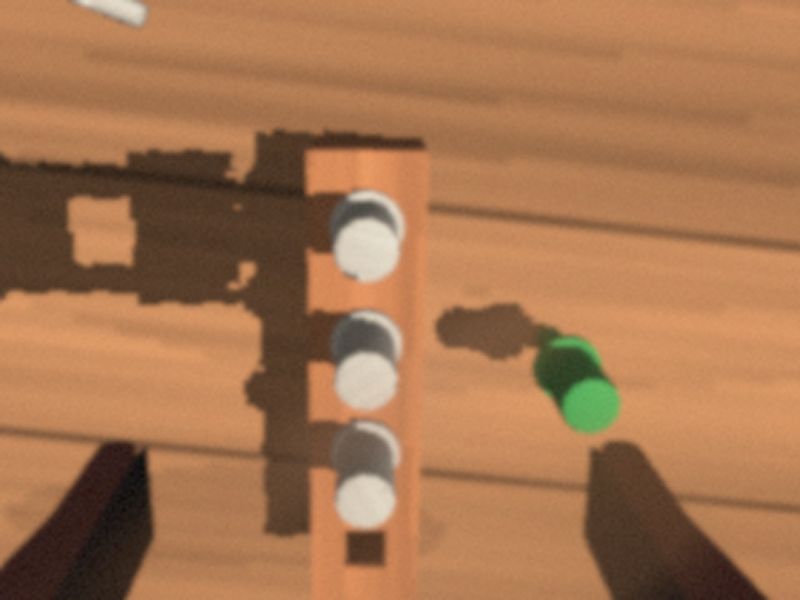

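The three grey pins stand in the rack, with knob tops at crop (366,250), (366,379) and (366,500). The rightmost rack hole, at (366,547), is empty. The green pin at (590,405) stands off the rack on the bench, so it is the look-alike and I'll leave it alone. I'll take the grey pins only, starting with the far one.

```bash
cat > pins.py <<'E'
from h import *
PINS=None
RY=np.pi/2+.11; GZ=.066
def best(pos,yaw):
    q0=np.array(get_state()['joint_positions']); c=[]
    for y in (yaw,yaw+np.pi,yaw-np.pi):
        q=solver.inverse_kinematics(pos,down(y))
        if q is not None: c.append((abs(np.array(q)-q0).max(),y))
    return min(c)[1]
def fz(): return np.array(get_state()['wrist_force'])
def pick(w):
    hand.set_gripper(.5,25)
    y=best([*w,.15],RY); manip.goto([*w,.15],down(y))
    manip.move_linear([*w,GZ],v=.12); hand.set_gripper(0.0,25)
    s=get_state(); print('grip',s['gripper_width'],s['grip_force'])
    manip.move_linear([*w,.18],v=.15)
def insert(yoke_y,dx=0,dy=0):
    b=np.array([dx,dy]); p=lambda o,z: mw(b[0]+o[0],yoke_y+b[1]+o[1],z)
    y=best(p((0,0),.18),PSI); manip.goto(p((0,0),.18),down(y))
    manip.move_linear(p((0,0),.118),v=.12)
    for o in [(0,0)]+[(r*np.cos(a),r*np.sin(a)) for r in(.0018,.0036) for a in np.arange(6)*np.pi/3]:
        manip.move_linear(p(o,.118),v=.06)
        hit=manip.move_linear(p(o,GZ-.002),v=.03,until_force=7)
        z=get_state()['position'][2]; print('try',np.round(o,4),hit,round(z,4),fz().round(1))
        if z<GZ+.003: return True,o
    return False,None
def release():
    hand.set_gripper(.5); s=get_state()['position']; manip.move_linear([s[0],s[1],.18],v=.15)
E
python3 - <<'E'
from pins import *
p=camera('wrist')
W=[ray(p,uv,.1)[:2] for uv in((278.1,177.5),(278.1,222.7),(278.1,265))]; print(W)
np.save('pins.npy',W)
pick(W[2])
ok,o=insert(.076); print(ok,o,get_state()['t'])
p=camera('wrist'); save(p,'i1')
E
```

```text
[array([0.40222544, 0.2991289 ]), array([0.44617904, 0.30394598]), array([0.49119965, 0.30888   ])]
grip 0.24595272823829623 25.000602900981903
try [0 0] True 0.0665 [-0.3  0.8  5.2]
True (0, 0) 24.9167
```

View pics/i1.png

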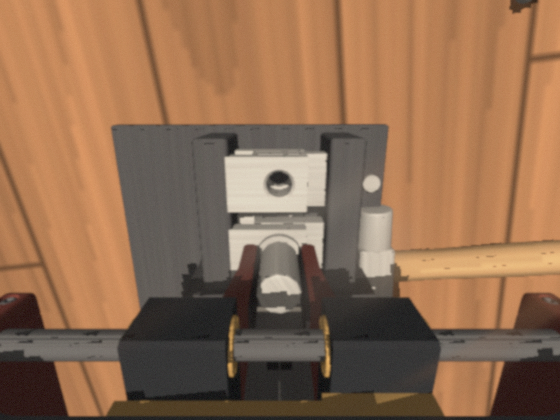

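The pin sits in yoke 2 with its collar down on the ear at (280,245). On to the other two pins.

```bash
python3 - <<'E'
from pins import *
W=np.load('pins.npy'); release()
for w,y in((W[1],.119),(W[0],-.119)):
    pick(w); ok,o=insert(y); print(y,ok,o)
    if not ok: break
    release()
manip.goto(mw(-.03,-.0,.26),MY if best(mw(-.03,0,.26),np.pi/2+PSI)==np.pi/2+PSI else down(PSI-np.pi/2)); 
p=camera('wrist'); save(p,'p3'); print(get_state()['t'])
E
```

```text
grip 0.24714204040586996 25.00066637992859
try [0 0] True 0.0665 [ 0.  -0.5  5.5]
0.119 True (0, 0)
grip 0.2448516023346725 25.00080406665802
try [0 0] True 0.0665 [-1.2  1.   5.6]
-0.119 True (0, 0)
45.8667
```

View pics/p3.png

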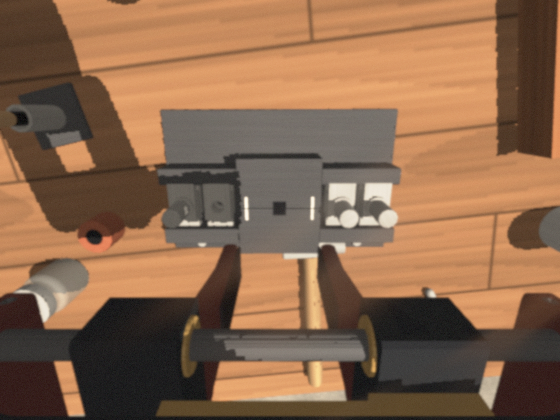

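Three pins are home in yokes 1, 2 and 4, at (382,212), (345,212) and (180,212). Yoke 3 is empty and the mould is shut. Next is the stick.

```bash
python3 - <<'E'
from pins import *
hand.set_gripper(.6,25)
c=np.array([.449,-.304])
y=best([.40,c[1],.26],np.pi/2+PSI); manip.goto([.40,c[1],.26],down(y)); p=camera('wrist'); save(p,'st')
for q in ['holder_mouth','stick_c','stick_tip']: print(q,spots(p,q))
for z in (.066,.114,.152): print(z,pix(p,[*c,z]).round(1))
cv2.imwrite('pics/st2.png',cv2.resize(p['image'][120:330,140:420],(800,600),interpolation=cv2.INTER_CUBIC)[:,:,::-1])
E
```

```text
holder_mouth [(0.97, [0.4475, -0.3047, 0.0679], [282, 222])]
stick_c [(0.65, [0.4512, -0.3026, 0.1137], [285, 240])]
stick_tip []
0.066 [283.1 222.5]
0.114 [283.8 238.1]
0.152 [284.4 253.8]
```

View pics/st2.png

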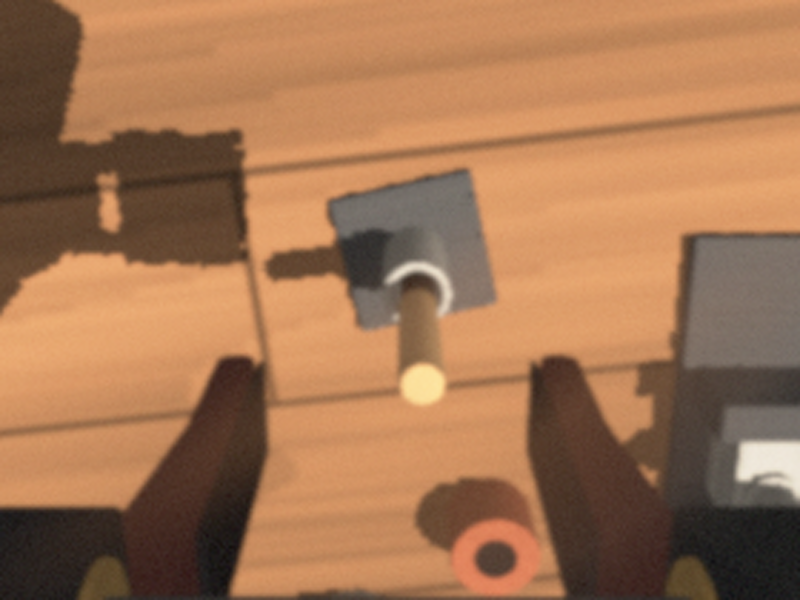

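The stick's top is at crop (423,384), and the holder mouth ring is centred at (419,292). I'll grip it and rub.

```bash
python3 - <<'E'
from pins import *
p=camera('wrist')
m=ray(p,(286.6,222.2),.066)[:2]; t=ray(p,(288.0,254.4),.152)[:2]; print(m,t)
g=.5*(m+t); np.save('hold.npy',[g,m,t])
manip.move_linear([*g,.17],v=.15); manip.move_linear([*g,.095],v=.1)
f0=fz(); hand.set_gripper(0,35); s=get_state(); print(s['gripper_width'],s['position'],fz()-f0)
manip.move_linear([*s['position'][:2],.20],v=.12)
y=best(mw(0,.04,.20),np.pi/2+PSI); print('yaw',y); manip.goto(mw(0,.04,.20),down(y))
manip.move_linear(mw(0,.04,.160),v=.08)
p=camera('wrist'); save(p,'rub0')
print('tip',spots(p,'stick_tip'),pix(p,mw(0,.04,.077)),get_state()['t'])
cv2.imwrite('pics/rub0c.png',cv2.resize(p['image'][140:350,140:420],(800,600),interpolation=cv2.INTER_CUBIC)[:,:,::-1])
E
```

```text
[ 0.44912446 -0.29940952] [ 0.45010134 -0.30034222]
0.1780371429552567 [ 0.44967211 -0.29990751  0.09508233] [0.44115988 0.14235614 0.59344045]
yaw 1.4537963267948966
tip [(0.96, [0.5919, 0.0108, 0.0768], [280, 214])] [279.08613754 214.46373116] 53.175
```

View pics/rub0c.png

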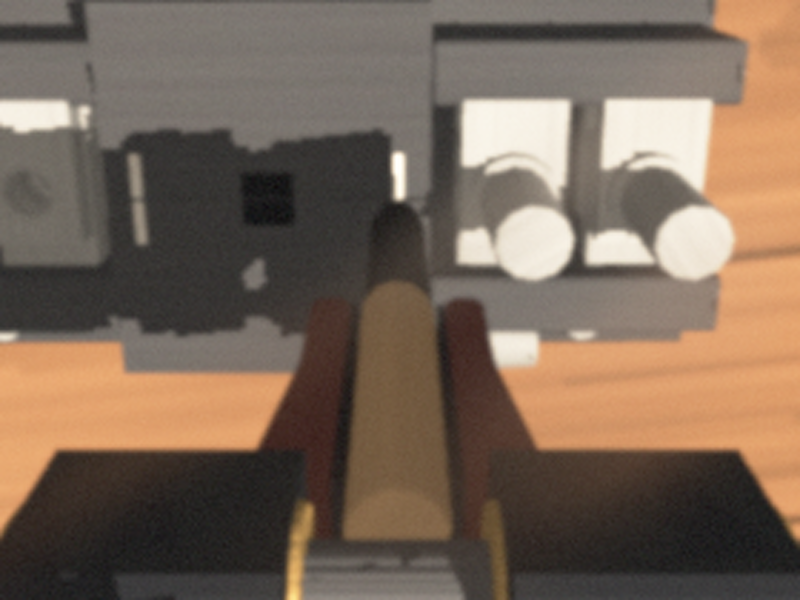

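The nose, at crop (397,215), sits over the left end mark at (399,190), and the network's tip agrees with the prediction to within 1 px. Time to rub.

```bash
python3 - <<'E'
from pins import *
f0=fz()
hit=manip.move_linear(mw(0,.041,.136),v=.015,until_force=3)
z=get_state()['position'][2]; print(hit,z,fz()-f0)
zc=z
for y in np.arange(.036,-.0441,-.008):
    manip.move_linear(mw(0,y,zc),v=.02); f=(fz()-f0)[2]; s=get_state()
    print(round(y,3),round(zc,4),round(s['position'][2],4),round(f,2))
    if f<2: zc-=.0004
    elif f>6: zc+=.0004
s=get_state()['position']; manip.sleep(.2); manip.move_linear([s[0],s[1],.20],v=.06); p=camera('wrist'); save(p,'rub1'); print(get_state()['t'],spots(p,'stick_tip'))
E
```

```text
True 0.143019224063289 [-1.09649986 -0.51062592  4.68651935]
0.036 0.143 0.1431 2.4
0.028 0.143 0.1431 3.86
0.02 0.143 0.143 3.51
0.012 0.143 0.143 4.45
0.004 0.143 0.143 5.08
-0.004 0.143 0.143 3.91
-0.012 0.143 0.143 4.01
-0.02 0.143 0.143 5.21
-0.028 0.143 0.143 5.09
-0.036 0.143 0.143 5.24
-0.044 0.143 0.143 4.95
61.4833 [(0.9, [0.5853, -0.0735, 0.1175], [280, 219])]
```

```bash
python3 - <<'E'
from pins import *
g=np.load('hold.npy')[0]
y=best([*g,.20],np.pi/2+PSI); manip.goto([*g,.20],down(y))
hit=manip.move_linear([*g,.0945],v=.06,until_force=5); print(hit,get_state()['position'])
hand.set_gripper(.5); manip.move_linear([*g,.20],v=.15)
manip.goto([.40,-.302,.26],down(y)); p=camera('wrist'); 
print('stick',spots(p,'stick_c'),spots(p,'holder_mouth'))
hand.set_gripper(.9)
b=camera('top'); print('bush',spots(b,'bush_c'))
manip.goto([.51,-.29,.22],down(y)); p2=camera('wrist'); save(p2,'bush'); print('bush',spots(p2,'bush_c'),get_state()['t'])
cv2.imwrite('pics/bs.png',np.hstack([p['image'][120:330,140:420],p2['image'][120:330,140:420]])[:,:,::-1])
E
```

```text
True [ 0.44964033 -0.29986449  0.09502122]
stick [(0.65, [0.4514, -0.2998, 0.1113], [287, 240])] [(0.63, [0.4516, -0.3016, 0.0668], [284, 225])]
bush [(0.71, [0.6037, -0.2776, 0.0209], [386, 183])]
bush [(0.84, [0.605, -0.2745, 0.0211], [299, 255]), (0.51, [0.572, -0.1516, 0.0525], [407, 229])] 67.7667
```

View pics/bs.png

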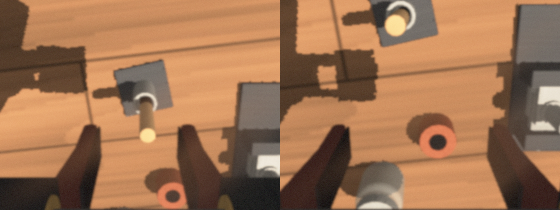

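The stick is back in its holder, nose down. The bush has been knocked to about (0.604,-0.276), with its top at crop (437,140), so I'll re-measure it and pick it there.

```bash
python3 - <<'E'
from pins import *
p=camera('wrist'); w=ray(p,(297.2,260),.04)[:2]; print(w)
y=best([*w,.12],np.pi/2+PSI)
manip.move_linear([*w,.12],v=.15,ori=down(y)); hand.set_gripper(.85,25)
manip.move_linear([*w,.009],v=.08); hand.set_gripper(0,25); s=get_state(); print(s['gripper_width'],s['position'])
manip.move_linear([*w,.22],v=.15)
y=best(mw(0,0,.22),np.pi/2+PSI); manip.goto(mw(0,0,.20),down(y))
p=camera('wrist'); save(p,'place0'); print(spots(p,'bush_c'),mw(0,0,.20+.011))
manip.move_linear(mw(0,0,.09),v=.08)
hit=manip.move_linear(mw(0,0,.064),v=.02,until_force=4); s=get_state(); print(hit,s['position'],s['t'])
hand.set_gripper(.8); manip.move_linear(mw(0,0,.20),v=.12); manip.goto(mw(-.05,0,.26),down(y))
p=camera('wrist'); print(spots(p,'bush_c'),spots(p,'seam3'),mw(0,0,.08),pix(p,mw(0,0,.1)),get_state()['t'])
cv2.imwrite('pics/fin.png',cv2.resize(p['image'][120:330,140:420],(800,600),interpolation=cv2.INTER_CUBIC)[:,:,::-1])
E
```

```text
[ 0.60264528 -0.27868311]
0.5186359361042475 [ 0.60266347 -0.27853093  0.00910459]
[(0.6, [0.5925, -0.029, 0.2099], [283, 276]), (0.58, [0.5802, -0.1046, 0.056], [206, 196])] [np.float64(0.5872), np.float64(-0.0297), 0.21100000000000002]
True [ 0.58707969 -0.02972395  0.06897302] 76.425
[(0.62, [0.5882, -0.0276, 0.0791], [281, 228])] [(0.91, [0.5906, -0.0152, 0.0615], [291, 224]), (0.7, [0.589, 0.0041, 0.0605], [306, 220]), (0.69, [0.5793, -0.0703, 0.0614], [245, 220]), (0.65, [0.5885, -0.048, 0.0563], [264, 224]), (0.59, [0.5888, -0.0321, 0.0596], [277, 223]), (0.32, [0.596, 0.0465, 0.0809], [344, 228])] [np.float64(0.5872), np.float64(-0.0297), 0.08] [278.84658405 234.40397895] 78.8167
```

View pics/fin.png

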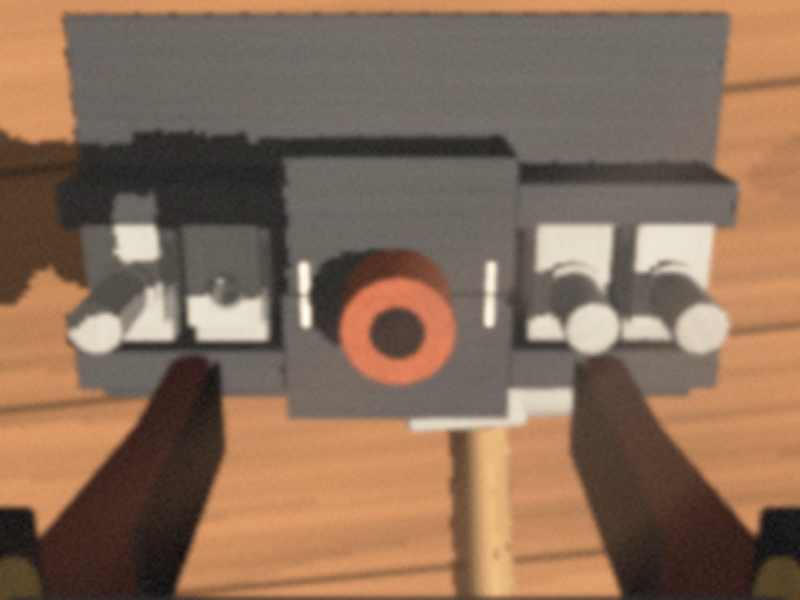

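The bush stands upright, with its top at crop (398,331), about 1.5 mm from the predicted sprue centre. The pins and the mould are unchanged, so I'm handing in.

```bash
python3 - <<'E'
from h import *
manip.sleep(.5); b=camera('top'); print(spots(b,'bush_c'),spots(b,'stick_c'))
print(workorder.finish_job())
E
```

```text
[] [(0.58, [0.4495, -0.3032, 0.1099], [406, 238])]
the job is handed in; nothing more can be done
None
```

I handed the job in at about 79 s of the 208 s allowed; no verdict came back. The mould is shut, all three rack pins are home in yokes 1, 2 and 4, and the joint line is rubbed left to right. The stick is nose-down in its holder, and the bush stands about 1.5 mm from the sprue centre by the last wrist picture.

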